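# Turn a beeswax bar out of its mould

## Robot

A 7-joint arm with a two-finger parallel gripper is mounted at the origin on the work surface. World frame = base frame: x ahead of the robot, y to its left, z up, the work surface at z = 0. Lengths are in m, angles in rad, forces in N, time in s.
With the tool pointing down it reaches from about 0.425 to 0.925 m from the base axis. Payload 6.8 kg.
Tool frame: the origin (TCP) lies on the mounting face of the last link; the fingertips stand env.tip_extent ahead of it and the grasp point (between the pads) lies 155 mm ahead of it (env.tip_extent is the distance from the TCP to the fingertips, in m); z points along the fingers, y is the direction in which the jaws open and shut (so a half turn about z gives the same grasp; the last joint's range is limited). The gripper opens to 85 mm and grips with 20 to 120 N. Pads are 22 mm wide; open, the fingers measure 114 mm over their backs; the gripper's body (76 mm by 85 mm) begins 54 mm behind the grasp point. The pads swing forward as they close: fully open they stand 13 mm farther back than shut.
Start: joints at [1.054, 0.477, 0.022, 1.555, -0.011, 1.109, -0.083], TCP at [0.268, -0.619, 0.405] pointing down, gripper open.
Joint ranges: [-2.96, 2.96], [-0.34, 2.1], [-1.41, 1.46], [0.24, 2.44], [-1.37, 4.51], [0.17, 1.92], [-2.96, 2.96]. Speed limits (rad/s): [2.39, 2.39, 3.14, 3.14, 3.14, 3.14, 3.14].

## Interface

Orientations are given as [roll, pitch, yaw] about the fixed x, y, z axes, in that order (R = Rz(yaw) Ry(pitch) Rx(roll)).
In Python, from workcell import env gives the robot as it stands. Calls block until the motion is done:
- env.move_ptp(position, orientation): joint-space move of the TCP to a pose.
- env.move_linear(position, attitude=None, rate=0.15, until_force=None): straight line of the TCP; attitude=None keeps the orientation; rate is the mean speed in m/s. With until_force (N) it stops when the force on the tool has changed by that much, and returns True; else False.
- env.move_joints(angles): joint-space move.
- env.gripper_open() and env.grab(effort=None): open the fingers fully, or close them until they stop; effort is the grip in N (None keeps the last).
- env.dwell(seconds).
- env.solve_ik(position, orientation): joint angles nearest the present ones, or None.
- env.observe(): the state.
- env.grab_frame(name): name is "side" or "top"; returns the picture (384x512x3 uint8, red, green, blue); there is no depth.
- env.camera_info(name): a dict with "K" (3x3 intrinsics, pixels), "rvec" (rotation vector, rad) and "tvec" (3), from world to camera coordinates, as OpenCV has them. Camera axes: x right, y down, z forward; pixel columns grow to the right and rows downward; lengths in m; the calibration is good to about 2 mm. A picture is of the moment at which its call begins. camera_info takes no time and is no camera call.
A pose or a line that the arm cannot do raises env.Unreachable and nothing moves.
- env.sign_off(): hands the job in, once; it reports no verdict.
The state is a dict: "clock": time; "joint_positions": joint angles; "qd": joint speeds; "tau": joint torques, N m; "tool_pos": TCP position; "eef_rot": TCP orientation; "ft_force": force on the tool from outside, world axes, zero at the start; "torque": the same for the moment, N m; "finger_gap": finger opening in m.
Only numpy, scipy, OpenCV 4.12 (cv2) and the standard library are available. Lean on these libraries where they do the work, as an engineer would, in place of code of your own. Each camera call takes 0.05 s, during which the arm holds its last target.

## Task

The beeswax bar in the small aluminium mould has set. Lay the small wooden board that fits it on the mould, raised panel down in the mouth, then turn mould and board over together, keeping them closed, so that the mould stands upside down on the board on the table. Lift the mould off so that the bar is left lying on the board's panel, and put the mould mouth down flat in the steel tray with the other empty one; never touch the bar itself, do not drop the mould or the board, and leave everything else where it is.

Things in the scene. Friction and masses are not known exactly. Their poses are not given: they have to be found in the camera images.
- mould_c (a point): the filled mould: an open aluminium box, 64 mm (along x) x 48 mm outside, 30 mm high, walls and floor 5 mm thick (mouth 54 x 38 mm, 25 mm deep), 110 g, mouth up on the table, the bar loose inside. Mould and board stand in front of the robot, one left, one right. The point is the mould's centre, 15 mm above its underside; z points from floor to mouth (up at the start).
- board_c (a point): the board: a wooden slab 64 (along x) x 48 x 18 mm, the mould's outline, with a raised panel on one face, 6 mm proud in two 3 mm steps (47 x 31, then 42 x 26 mm), that enters the mould's mouth with 3.5 mm to spare each side. 45 g. Lies panel down on the table, 24 mm high in all. The point is the slab's centre, 15 mm from the panel's face; z points from panel to flat back (up at the start).
- mould_mouth (a point): the middle of the mould's mouth, level with its rim, axes as the mould's. The board's slab rests on this rim, its centre 9 mm above; the closed pair is 64 x 48 x 48 mm. Fingers closed firmly along x across the two ends, at the joint, hold both pieces. The pair can stand by itself on any of its sides with the board in place, so two quarter turns with a fresh grasp between them will turn it over.
- bar_c (a point): the beeswax bar inside the mould: a yellow block 50 x 34 x 17 mm, about 28 g, rigid, shrunk away from the walls (2 mm gap all round), its top 8 mm below the mould's rim; with the board on, it has 2 mm of play. The point is its centre; z is up at the start and down once it is turned out.
- tray_floor (a point): the shallow steel tray, 240 x 170 mm (long side along its x), rim 24 mm high, fixed. The point is on its floor at the middle, 3 mm above the table; z up. One empty mould already stands mouth down in its half towards +x, the half towards -x is free. It is on the robot's left or right.
- empty_c (a point): the other empty mould, the same size, standing mouth down in the tray (65 mm from the tray's middle); leave it. The point is its centre.
- jar_a_c (a point): a honey jar, 58 mm across, 78 mm high, in the low wicker basket (220 x 170 x 50 mm) at the other end of the table; leave it. The point is its centre.
- jar_b_c (a point): the second honey jar in the basket; leave it. The point is its centre.
- brush_c (a point): a brush, 170 mm long, lying between the mould's and the board's places; leave it. The point is in its middle, about 10 mm above the table.
- tape_c (a point): a roll of packing tape lying flat, 72 mm across, 18 mm high; leave it. The point is its centre.
- tin_c (a point): a round lidded tin, 71 mm across, 32 mm high; leave it. The point is its centre.
- wrapped_c (a point): a finished bar wrapped in brown paper, 56 x 40 x 21 mm; leave it. The point is its centre.

How it is judged:
On the way, in this order (a step that is already met when the one before it is completed fails the run):
1. the board lies on the upright mould, its panel in the mouth (angle between mould_c's own z axis and vertical below 0.1 rad and angle between board_c's own z axis and vertical below 0.12 rad and z of board_c in the frame of mould_c between 0.02 and 0.028 m and horizontal distance between board_c and mould_c below 0.01 m), for 0.2 s.
2. turned over together: the mould stands upside down on the board on the table, the bar still inside (angle between each of mould_c, board_c's own z axis and vertical above 3 rad and height (world z) of board_c below 0.014 m and z of board_c in the frame of mould_c between 0.02 and 0.028 m and horizontal distance between board_c and mould_c below 0.012 m and distance between bar_c and mould_c below 0.012 m), for 0.2 s.
3. the mould is lifted clear and the bar lies on the board's panel (distance between mould_c and bar_c above 0.06 m and angle between board_c's own z axis and vertical above 3 rad and horizontal distance between bar_c and board_c below 0.012 m and z of bar_c in the frame of board_c between -0.028 and -0.019 m and angle between the z axis of bar_c and the z axis of board_c, either way round below 0.1 rad and height (world z) of board_c between 0.005 and 0.014 m), for 0.2 s.
At the end, for the whole second after the job is handed in: The board lies flat on the table, panel up (within 8 degrees), the bar lies flat on the panel within 12 mm of the board's middle, the mould stands flat, mouth down, on the floor of the steel tray (within 8 degrees), and all are at rest (angle between each of board_c, mould_c's own z axis and vertical above 3 rad and horizontal distance between bar_c and board_c below 0.012 m and z of bar_c in the frame of board_c between -0.028 and -0.019 m and angle between the z axis of bar_c and the z axis of board_c, either way round below 0.1 rad and height (world z) of board_c between 0.005 and 0.014 m and x of mould_c in the frame of tray_floor between -0.095 and 0.095 m and y of mould_c in the frame of tray_floor between -0.06 and 0.06 m and z of mould_c in the frame of tray_floor between 0.01 and 0.019 m and linear speed of each of mould, bar, board below 0.02 m/s); the robot touches nothing.
It fails at once if board and mould come apart (more than about 12 mm) while the mould is being turned over (angle between mould_c's own z axis and vertical between 0.5 and 2.6 rad and distance between board_c and mould_c above 0.036 m).
It fails at once if the bar leaves the mould before the mould has been turned over (angle between mould_c's own z axis and vertical below 2.6 rad and distance between bar_c and mould_c above 0.03 m).
It fails at once if the fingers touch the bar (more than 1 N) (contact force between the fingers and bar above 1 N).
It fails at once if the mould or the board is dropped or flung (moves faster than 0.7 m/s while the fingers touch neither) (linear speed of any of mould, board above 0.7 m/s and contact force between the fingers and mould below 0.05 N and contact force between the fingers and board below 0.05 N).
It fails at once if a bystander is moved more than 30 mm (distance of any of empty_c, jar_a_c, jar_b_c, brush_c, tape_c, tin_c, wrapped_c from where it was at the start of the episode above 0.03 m).
It also fails if it takes over 72 s, if anything falls off the work surface, if the arm or the gripper's body presses on something with over 40 N, if the wrist force passes 120 N, or if a joint passes its speed limit or range.

## Working session

There is one attempt and no reset: what is moved stays moved. The work goes in short steps, each a Python script; the robot and the scene stay as the last script left them, time stands still between calls to the robot, and variables do not carry over. Pictures are saved under pics/ and viewed, and the job is handed in when it is done.

```bash
ls -la; mkdir -p pics
python3 - <<'E'
from workcell import env
import cv2, numpy as np
for n in ("top","side"):
    im=env.grab_frame(n); cv2.imwrite(f"pics/{n}0.png",im[:,:,::-1])
    c=env.camera_info(n); R=cv2.Rodrigues(np.array(c["rvec"]))[0]
    print(n,np.array(c["K"]).tolist(),(-R.T@np.array(c["tvec"]).ravel()).round(3),R[2].round(3))
s=env.observe()
print(s["clock"],s["tool_pos"],s["eef_rot"],s["finger_gap"],env.tip_extent)
E
```

```text
total 12
drwxr-xr-x  3 agent agent 4096 Dec  7 16:50 .
drwxr-xr-x 23 root  root  4096 Dec  7 16:50 ..
drwxr-xr-x  2 agent agent 4096 Dec  7 16:50 pics
top [[439.69571450208343, 0.0, 253.00766731723184], [0.0, 439.69571450208343, 202.418150942393], [0.0, 0.0, 1.0]] [0.559 0.016 1.144] [ 0.05  -0.03  -0.998]
side [[451.65363248077483, 0.0, 253.52160765484604], [0.0, 451.65363248077483, 189.54370003890975], [0.0, 0.0, 1.0]] [ 0.554 -0.932  0.983] [ 0.038  0.699 -0.714]
0.1 [ 0.26822851 -0.61915778  0.40385094] [-3.13998765e+00  1.37453764e-04  4.08822775e-01] 0.08529226419177217 0.1734
```

View pics/top0.png

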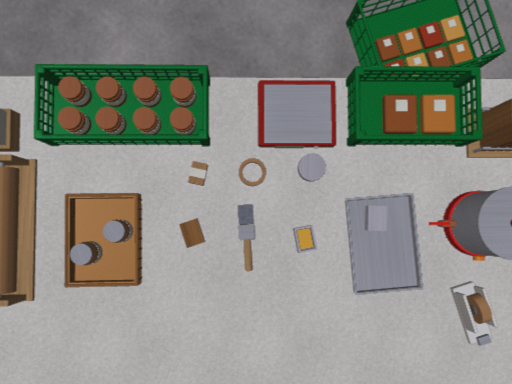

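View pics/side0.png

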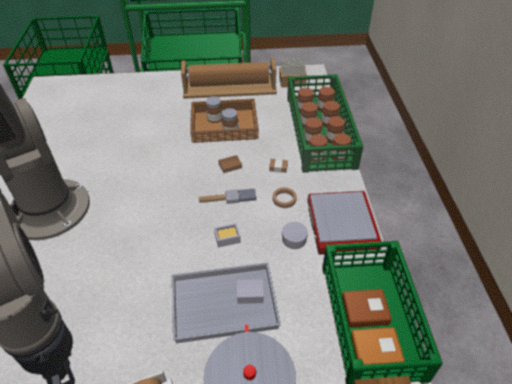

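The top view shows the mould with the yellow bar at about (305,238), the board at (192,233), the brush at (247,236), the tray at (384,243), and the empty mould at (376,217). Next I'll zoom in and measure.

```bash
cat > h.py <<'E'
from workcell import env
import cv2, numpy as np
def cam(n):
    c=env.camera_info(n); return np.array(c["K"]),cv2.Rodrigues(np.array(c["rvec"]))[0],np.array(c["tvec"]).ravel()
def ray(n,uv,z):
    K,R,t=cam(n); uv=np.atleast_2d(np.asarray(uv,float))
    d=(np.linalg.inv(K)@np.c_[uv,np.ones(len(uv))].T).T@R
    o=-R.T@t
    return o+d*((z-o[2])/d[:,2])[:,None]
def proj(n,P):
    K,R,t=cam(n); return cv2.projectPoints(np.atleast_2d(np.asarray(P,float)),cv2.Rodrigues(R)[0],t,K,None)[0].reshape(-1,2)
E
python3 - <<'E'
import cv2,numpy as np
t=cv2.imread("pics/top0.png"); s=cv2.imread("pics/side0.png")
def z(i,x,y,w,h,f): return cv2.resize(i[y:y+h,x:x+w],None,fx=f,fy=f,interpolation=cv2.INTER_NEAREST)
a=np.hstack([z(t,165,205,50,50,8),z(t,280,213,50,50,8)])
cv2.imwrite("pics/z1.png",a)
cv2.imwrite("pics/z2.png",np.hstack([z(s,205,145,50,50,8),z(s,203,212,50,50,8)]))
cv2.imwrite("pics/z3.png",z(t,340,185,90,115,5))
for n,i,x,y in (("board",t,192,233),("bar",t,305,238),("mould rim",t,300,238),("rim",t,298,240),("table",t,280,240),("empty",t,376,217),("tray",t,385,265)): print(n,i[y,x],cv2.cvtColor(i[y:y+1,x:x+1],cv2.COLOR_BGR2HSV)[0,0])
E
```

```text
board [ 51  81 116] [ 14 143 116]
bar [ 55 142 186] [ 20 180 186]
mould rim [ 58 144 187] [ 20 176 187]
rim [125 130 147] [  7  38 147]
table [168 167 169] [165   3 169]
empty [162 149 151] [125  20 162]
tray [146 135 135] [120  19 146]
```

View pics/z1.png

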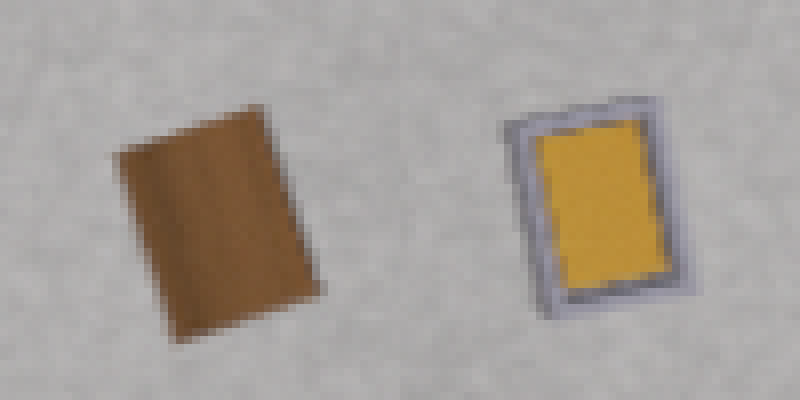

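View pics/z2.png

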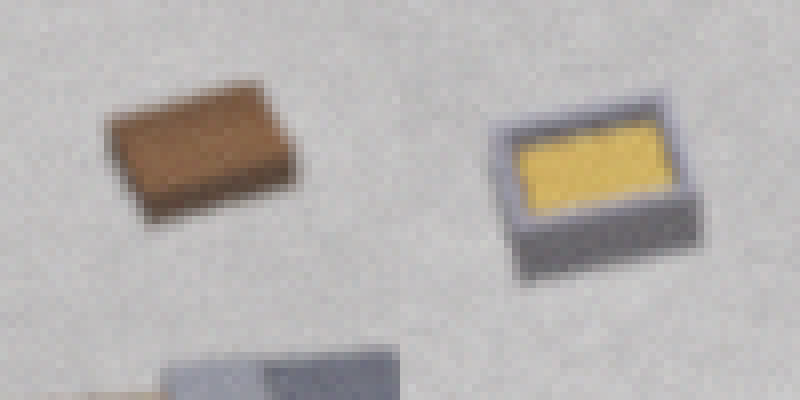

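View pics/z3.png

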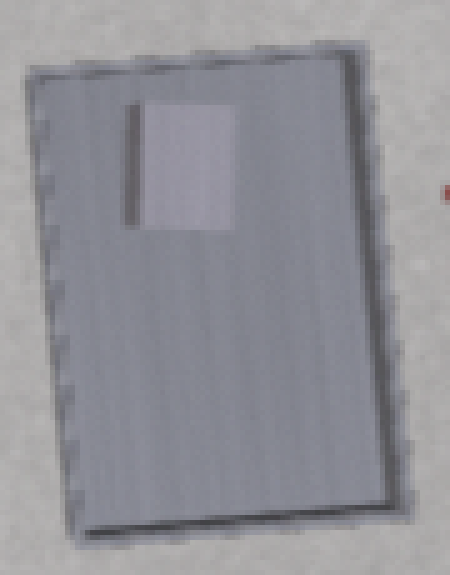

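```bash
cat >> h.py <<'E'
def rect(im,mask_fn,x,y,w,h,f=8):
    c=cv2.resize(im[y:y+h,x:x+w],None,fx=f,fy=f,interpolation=cv2.INTER_CUBIC)
    m=mask_fn(c).astype(np.uint8)*255
    m=cv2.morphologyEx(m,cv2.MORPH_OPEN,np.ones((f,f)))
    cs=cv2.findContours(m,cv2.RETR_EXTERNAL,cv2.CHAIN_APPROX_NONE)[0]
    k=max(cs,key=cv2.contourArea)
    p=cv2.boxPoints(cv2.minAreaRect(k))
    return (p+0.5)/f-0.5+[x,y], m
def rectinfo(n,p,z):
    P=ray(n,p,z); c=P.mean(0); a=P[1]-P[0]; b=P[2]-P[1]
    if np.linalg.norm(a)<np.linalg.norm(b): a,b=b,a
    yaw=np.arctan2(a[1],a[0]); yaw=(yaw+np.pi/2)%np.pi-np.pi/2
    return c,np.linalg.norm(a),np.linalg.norm(b),yaw
hsv=lambda c: cv2.cvtColor(c,cv2.COLOR_BGR2HSV)
E
python3 - <<'E'
from h import *
t=cv2.imread("pics/top0.png")
def sat(c): return (hsv(c)[...,1]>70)
def notable(c):
    l=c.astype(int); return ((l[...,0]-l[...,2])>8)|(hsv(c)[...,1]>60)|(l.sum(2)<400)
for nm,fn,x,y,z in (("board",sat,165,205,.024),("mould",notable,280,213,.03),("bar",lambda c:hsv(c)[...,1]>100,280,213,.022),):
    p,m=rect(t,fn,x,y,50,50); cv2.imwrite(f"pics/m_{nm}.png",m)
    c,a,b,yw=rectinfo("top",p,z); print(nm,c.round(4),a.round(4),b.round(4),round(yw,3),p.round(1).tolist())
# tray outer by hand corners (rim outer z=.024), empty top z=.033
tr=np.array([[340+27/5,185+70/5],[340+367/5,185+43/5],[340+410/5,185+515/5],[340+75/5,185+542/5]])
c,a,b,yw=rectinfo("top",tr,.024); print("tray",c,a,b,yw)
e=np.array([[143,103],[236,103],[234,230],[140,228]])/5+[340,185]
c,a,b,yw=rectinfo("top",e,.033); print("empty",c,a,b,yw)
for nm,uv,z in (("brush0",(247,206),.01),("brush1",(249,269),.01),("tape",(252,172),.018),("tin",(312,167),.032),("wrapped",(199,173),.02)): print(nm,ray("top",uv,z).round(3))
E
```

```text
board [0.5382 0.1374 0.024 ] 0.0629 0.0477 0.321 [[178.9, 223.9], [196.9, 218.0], [204.7, 241.5], [186.7, 247.5]]
mould [ 0.5221 -0.1482  0.03  ] 0.0639 0.0506 0.188 [[292.3, 228.2], [311.8, 224.3], [316.7, 249.1], [297.3, 252.9]]
bar [ 0.5226 -0.1502  0.022 ] 0.0499 0.0344 0.188 [[296.4, 230.0], [309.5, 227.4], [313.4, 246.6], [300.2, 249.2]]
tray [ 0.50897895 -0.35334676  0.024     ] 0.24242251070140913 0.17749433616091312 0.06941205407960904
empty [ 0.57311665 -0.33523573  0.033     ] 0.0647517336294098 0.0478870473002287 -0.03523891221809894
brush0 [[ 0.606 -0.003  0.01 ]]
brush1 [[ 0.444 -0.007  0.01 ]]
tape [[ 0.693 -0.016  0.018]]
tin [[ 0.704 -0.169  0.032]]
wrapped [[0.69 0.12 0.02]]
```

Run:
```python
from h import *
for nm,p,z in (("mould",[(214.3,227.8),(236.5,224),(240.5,236.4),(217.4,239.6)],.03),("board",[(218,160),(237.75,155.6),(242.2,164.7),(223.7,169.6)],.024)):
    c,a,b,y=rectinfo("side",np.array(p)-.5,z); print(nm,c.round(4),a,b,y)
# IK feasibility of tilts about jaw axis
from scipy.spatial.transform import Rotation as R
def pose(g,yaw,tilt,L=.150):
    # jaw (tool y) along horizontal dir yaw; tool z tilted from down about jaw axis by tilt
    j=np.array([np.cos(yaw),np.sin(yaw),0]); d=np.array([0,0,-1.])
    z=R.from_rotvec(tilt*j).apply(d); x=np.cross(j,z)
    M=np.c_[x,j,z]; return np.array(g)-L*z, R.from_matrix(M).as_euler("xyz")
for g in ([.52,-.15,.03],[.55,.05,.03],[.62,-.05,.03],[.45,-.05,.03]):
  for yaw in (0,.2,np.pi/2,np.pi,-np.pi/2):
    r=[]
    for td in range(-90,91,15):
        p,o=pose(g,yaw,np.radians(td)); 
        try: q=env.solve_ik(p,o)
        except Exception as e: q=None
        r.append(td if q is not None else None)
    print(g,round(yaw,2),r)
```

```text
mould [ 0.5225 -0.1524  0.03  ] 0.06171462868781804 0.04510520753660846 0.1460184465906793
board [0.5394 0.1339 0.024 ] 0.06561467468612198 0.04603301440472648 0.2502999900795415
[0.52, -0.15, 0.03] 0 [-90, -75, -60, -45, -30, -15, 0, 15, 30, 45, 60, 75, 90]
[0.52, -0.15, 0.03] 0.2 [-90, -75, -60, -45, -30, -15, 0, 15, 30, 45, 60, 75, 90]
[0.52, -0.15, 0.03] 1.57 [-90, None, None, None, -30, -15, 0, 15, 30, 45, 60, None, None]
[0.52, -0.15, 0.03] 3.14 [-90, -75, -60, -45, -30, -15, 0, 15, 30, 45, 60, 75, 90]
[0.52, -0.15, 0.03] -1.57 [None, None, -60, -45, -30, -15, 0, 15, 30, None, None, None, 90]
[0.55, 0.05, 0.03] 0 [-90, -75, -60, -45, -30, -15, 0, 15, 30, 45, 60, 75, 90]
[0.55, 0.05, 0.03] 0.2 [-90, -75, -60, -45, -30, -15, 0, 15, 30, 45, 60, 75, 90]
[0.55, 0.05, 0.03] 1.57 [-90, None, None, None, -30, -15, 0, 15, 30, 45, 60, None, None]
[0.55, 0.05, 0.03] 3.14 [-90, -75, -60, -45, -30, -15, 0, 15, 30, 45, 60, 75, 90]
[0.55, 0.05, 0.03] -1.57 [None, None, -60, -45, -30, -15, 0, 15, 30, None, None, None, 90]
[0.62, -0.05, 0.03] 0 [-90, -75, -60, -45, -30, -15, 0, 15, 30, 45, 60, 
[... 208 characters left out ...]
, -75, -60, -45, -30, -15, 0, 15, 30, 45, 60, 75, 90]
[0.62, -0.05, 0.03] -1.57 [None, None, None, -45, -30, -15, 0, 15, 30, 45, 60, 75, 90]
[0.45, -0.05, 0.03] 0 [-90, -75, -60, -45, -30, -15, 0, 15, 30, 45, 60, 75, 90]
[0.45, -0.05, 0.03] 0.2 [-90, -75, -60, -45, -30, -15, 0, 15, 30, 45, 60, 75, 90]
[0.45, -0.05, 0.03] 1.57 [None, None, None, None, None, -15, 0, 15, 30, 45, 60, 75, None]
[0.45, -0.05, 0.03] 3.14 [-90, -75, -60, -45, -30, -15, 0, 15, 30, 45, 60, 75, 90]
[0.45, -0.05, 0.03] -1.57 [None, -75, -60, -45, -30, -15, 0, 15, None, None, None, None, None]<sys>:0: UserWarning: Gimbal lock detected. Setting third angle to zero since it is not possible to uniquely determine all angles.
```

The two views agree to within 4 mm and the sizes match what was given. Next I'll pick the board by its 48 mm sides.

```bash
cat >> h.py <<'E'
from scipy.spatial.transform import Rotation as Rn
def pose(g,yaw,tilt=0.,L=.155):
    j=np.array([np.cos(yaw),np.sin(yaw),0]); d=np.array([0,0,-1.])
    z=Rn.from_rotvec(tilt*j).apply(d); x=np.cross(j,z)
    return np.array(g)-L*z, Rn.from_matrix(np.c_[x,j,z]).as_euler("xyz")
def st(tag=""):
    s=env.observe(); print(tag,"t",round(s["clock"],2),"tcp",np.round(s["tool_pos"],4),"rot",np.round(s["eef_rot"],3),"gap",round(s["finger_gap"],4),"F",np.round(s["ft_force"],1),flush=True)
def snap(n,fn,x=None,f=8,w=60):
    im=env.grab_frame(n)[:,:,::-1].copy(); cv2.imwrite(f"pics/{fn}_full.png",im)
    if x is not None:
        a,b=int(x[0]-w/2),int(x[1]-w/2); a=max(a,0);b=max(b,0)
        cv2.imwrite(f"pics/{fn}.png",cv2.resize(im[b:b+w,a:a+w],None,fx=f,fy=f,interpolation=cv2.INTER_CUBIC))
    return im
E
python3 - <<'E'
from h import *
b=[.5384,.1375]; y=.32-np.pi/2
p,o=pose([*b,0],y)
env.move_ptp([*b,.25],o); st("above")
env.move_linear([*b,.181],rate=.1,until_force=15); st("down")
env.grab(50); st("grab")
env.move_linear([*b,.27],rate=.12); st("lift")
snap("top","top1",(192,225));
E
```

```text
above t 2.98 tcp [0.5388 0.1366 0.25  ] rot [ 3.141 -0.     0.318] gap 0.0851 F [-0.5 -0.2 -0.4]
down t 3.82 tcp [0.5386 0.1377 0.1813] rot [-3.141e+00 -1.000e-03  3.200e-01] gap 0.0857 F [-0.5 -0.3  0.2]
grab t 4.26 tcp [0.5387 0.1376 0.1818] rot [ 3.141e+00 -1.000e-03  3.200e-01] gap 0.0469 F [-1.  -0.3  5.7]
lift t 5.15 tcp [0.538  0.1373 0.2693] rot [3.142e+00 1.000e-03 3.200e-01] gap 0.0468 F [-0.1 -0.8 -1.5]
```

View pics/top1_full.png

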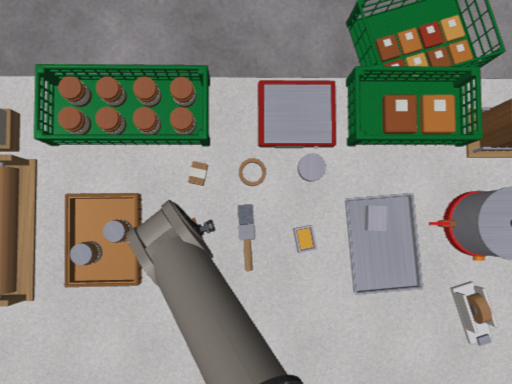

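The arm now hides the board from the top camera. The gap of 47 mm fits the 48 mm board. I'll move it over the mould and check in the side view.

Run:
```python
from h import *
m=[.5222,-.1498]; y=.188-np.pi/2
p,o=pose([*m,0],y)
env.move_ptp([*m,.27],o); st("over")
env.move_linear([*m,.22],rate=.12); st("near")
im=snap("side","side2",proj("side",[*m,.05])[0],w=70)
print(proj("side",[*m,.05])[0])
```

```text
over t 6.31 tcp [ 0.5227 -0.148   0.27  ] rot [-3.141e+00 -1.000e-03  1.910e-01] gap 0.0466 F [ 0.   1.1 -0.4]
near t 6.88 tcp [ 0.5226 -0.149   0.2201] rot [-3.141 -0.     0.189] gap 0.0465 F [ 0.3 -0.  -0.1]
[226.15998546 225.88927566]
```

View pics/side2.png

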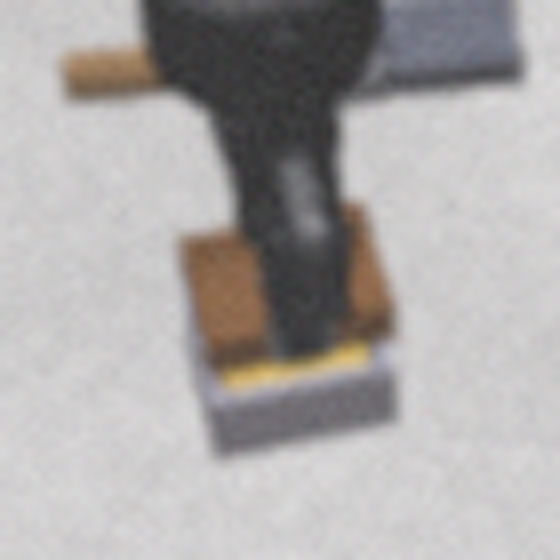

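In the side view the board hovers squarely over the mould: board right edge about 395, mould about 397, and left edges 212 and 215 in the zoom. Lowering it now.

Run:
```python
from h import *
m=[.5222,-.1498]
r=env.move_linear([*m,.2045],rate=.05,until_force=4); st(f"low {r}")
env.gripper_open(); st("open")
env.move_linear([*m,.245],rate=.15); st("up")
im=snap("side","side3",proj("side",[*m,.04])[0],w=70)
```

```text
low True t 7.27 tcp [ 0.5226 -0.15    0.2053] rot [ 3.141e+00 -1.000e-03  1.880e-01] gap 0.0467 F [ 0.5 -0.5  1.1]
open t 7.73 tcp [ 0.5222 -0.1498  0.2053] rot [ 3.141 -0.     0.188] gap 0.0857 F [-0.   0.  -0.2]
up t 8.15 tcp [ 0.5223 -0.1499  0.2453] rot [ 3.141e+00 -2.000e-03  1.880e-01] gap 0.0853 F [-0.1  0.1 -1.3]
```

View pics/side3.png

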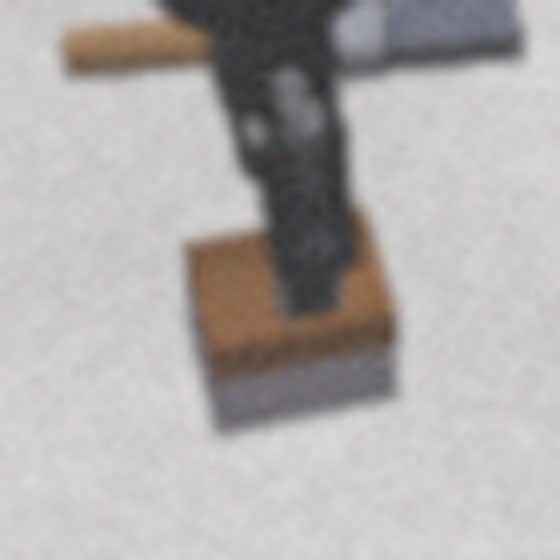

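The board lies flush on the mould. Before the turn I'll estimate the real fingertip reach at two openings from these two pictures.

Run:
```python
from h import *
m=[.5222,-.1498]
def at(n,uv,th):  # intersect with vertical plane at dist off along jaw dir
    P0=ray(n,uv,0)[0];P1=ray(n,uv,.3)[0]; return P0,P1
for tag,zc,px,gap,tcpz in (("47",.05,(300,358),.047,.2201),("85",.04,(310,312),.0855,.2453)):
    c=proj("side",[*m,zc])[0]; a,b=int(c[0]-35),int(c[1]-35)
    uv=((px[0]+.5)/8-.5+a,(px[1]+.5)/8-.5+b)
    P0,P1=at("side",uv,0)
    n=np.array([np.cos(.188-np.pi/2),np.sin(.188-np.pi/2),0])
    for th in (0,.014):
        off=gap/2+th; s=(off-(P0-[*m,0])@n)/((P1-P0)@n); P=P0+s*(P1-P0); print(tag,th,P.round(4),"extent",round(tcpz-P[2],4))
```

```text
47 0 [ 0.5263 -0.1729  0.0425] extent 0.1776
47 0.014 [ 0.5268 -0.1871  0.06  ] extent 0.1601
85 0 [ 0.5308 -0.1917  0.0766] extent 0.1687
85 0.014 [ 0.5312 -0.2059  0.094 ] extent 0.1513
```

Run:
```python
from h import *
for yaw,s in ((.188,1),(.188-np.pi,-1)):
  for td in (-60,-50,-45,0,45,60):
    for h in (.03,.09):
        p,o=pose([.5222,-.150,h],yaw,np.radians(td)*s,.152)
        q=env.solve_ik(p,o); print(round(yaw,2),td,h,None if q is None else np.round(q,2))
```

```text
0.19 -60 0.03 [-0.18  0.84 -0.21  2.12  1.38  1.23 -1.4 ]
0.19 -60 0.09 [-0.14  0.72 -0.26  2.14  1.33  1.27 -1.29]
0.19 -50 0.03 [-0.06  0.76 -0.28  2.14  1.36  1.1  -1.29]
0.19 -50 0.09 [-0.01  0.64 -0.34  2.14  1.29  1.15 -1.17]
0.19 -45 0.03 [ 0.01  0.72 -0.32  2.14  1.34  1.04 -1.23]
0.19 -45 0.09 [ 0.06  0.61 -0.39  2.14  1.26  1.09 -1.1 ]
0.19 0 0.03 [ 0.74  0.71 -0.76  1.98  0.72  0.74 -0.27]
0.19 0 0.09 [ 0.8   0.62 -0.83  1.96  0.62  0.83 -0.18]
0.19 45 0.03 [ 1.16  1.19 -1.09  1.66  0.31  1.16  0.28]
0.19 45 0.09 [ 1.17  1.1  -1.11  1.66  0.23  1.21  0.28]
0.19 60 0.03 [ 1.2   1.36 -1.15  1.55  0.23  1.32  0.33]
0.19 60 0.09 [ 1.21  1.27 -1.16  1.56  0.15  1.35  0.32]
-2.95 -60 0.03 [-1.21  1.58  1.22  2.18 -0.9   0.43 -2.61]
-2.95 -60 0.09 [-1.2   1.38  1.24  2.21 -0.51  0.39 -2.85]
-2.95 -50 0.03 [-1.14  1.43  1.23  2.2  -1.04  0.44 -2.36]
-2.95 -50 0.09 [-1.13  1.23  1.24  2.21 -0.64  0.4  -2.62]
-2.95 -45 0.03 [-1.01  1.14  1.04  2.2  -0.45  0.28 -2.83]
-2.95 -45 0.09 [-1.1   1.16  1.24  2.21 -0.71  0.42 -2.5 ]
-2.95 0 0.03 [ 0.21  0.58 -0.06  2.02  0.06  0.55 -2.84]
-2.95 0 0.09 [ 0.23  0.48 -0.08  2.    0.06  0.67 -2.84]
-2.95 45 0.03 [ 0.65  0.87 -0.24  1.7  -0.47  1.15 -2.19]
-2.95 45 0.09 [ 0.66  0.78 -0.25  1.7  -0.47  1.22 -2.24]
-2.95 60 0.03 [ 0.72  1.01 -0.28  1.58 -0.54  1.36 -2.14]
-2.95 60 0.09 [ 0.72  0.91 -0.28  1.6  -0.55  1.42 -2.18]
```

Run:
```python
from h import *
yaw=.188; g=np.array([.5222,-.150,.030]); t=-np.pi/4; L=.152
p,o=pose(g,yaw,t,L); p0,_=pose(g,yaw,t,L+.10)
env.move_ptp(p0,o); st("pre")
print(env.move_linear(p,rate=.08,until_force=8)); st("at")
im=snap("side","side4",proj("side",g)[0],w=70)
snap("top","top4",proj("top",g)[0],w=70)
```

```text
pre t 9.0 tcp [0.4887 0.0241 0.2076] rot [-3.141  0.785  1.755] gap 0.0858 F [ 0.1 -0.2 -0.2]
False
at t 10.4 tcp [ 0.5023 -0.0439  0.1378] rot [3.141 0.785 1.759] gap 0.0853 F [ 0.2 -0.4 -0.5]
```

View pics/side4.png

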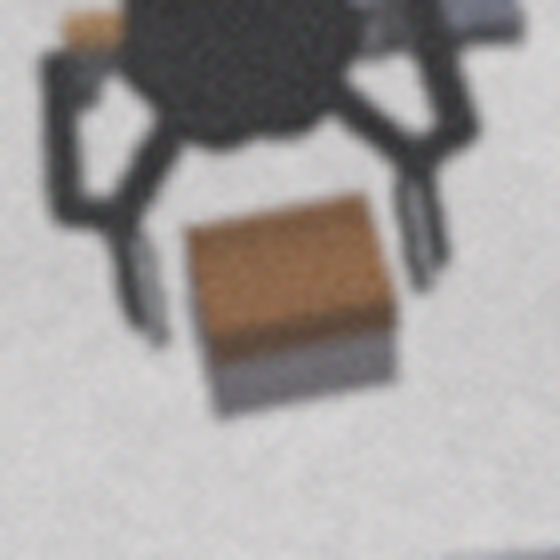

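View pics/top4.png

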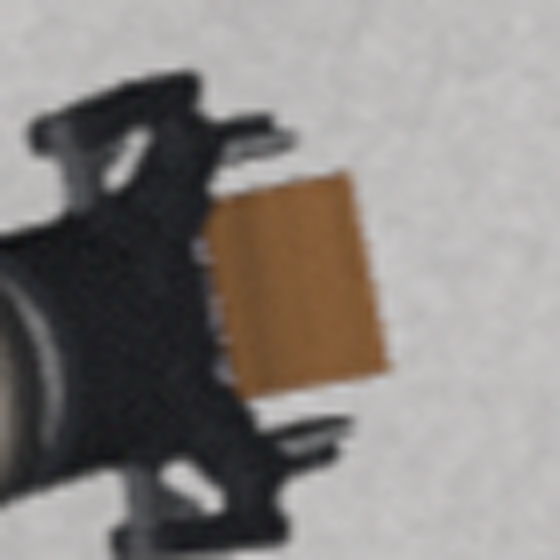

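The pair is centred between the open fingers: in the top zoom, the finger gaps to the two ends are about 35 and 45 px of a 190 px length. Gripping and lifting a little for a look.

Run:
```python
from h import *
yaw=.188; g=np.array([.5222,-.150,.030]); t=-np.pi/4; L=.152
env.grab(80); st("grab")
p,o=pose(g+[0,0,.065],yaw,t,L)
env.move_linear(p,rate=.1); st("lift")
im=snap("side","side5",proj("side",g+[0,0,.065])[0],w=70)
```

```text
grab t 10.83 tcp [ 0.5023 -0.0442  0.1378] rot [3.141 0.786 1.759] gap 0.0632 F [-0.7  1.8  4.8]
lift t 11.63 tcp [ 0.5019 -0.0445  0.2021] rot [-3.141  0.785  1.759] gap 0.0633 F [-0.2  0.9 -2.1]
```

View pics/side5.png

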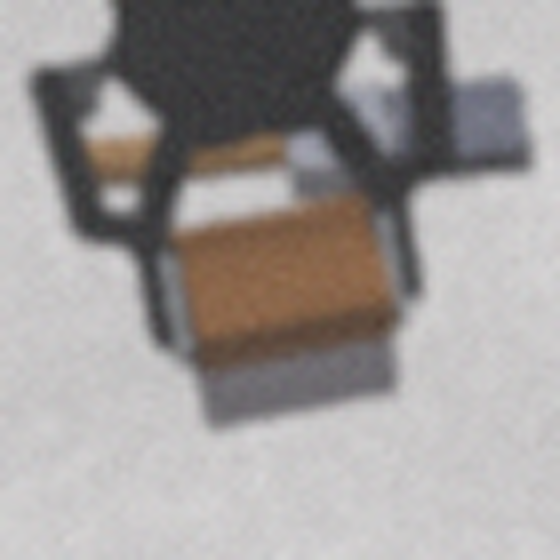

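Both pieces come up closed together. Now the first quarter turn.

Run:
```python
from h import *
yaw=.188; g=np.array([.5222,-.150,0]); L=.152
for td,z in ((0,.105),(45,.075)):
    p,o=pose(g+[0,0,z],yaw,np.radians(td),L)
    try: env.move_linear(p,o,rate=.12)
    except env.Unreachable as e: print("unreach",e); env.move_ptp(p,o)
    st(td)
im=snap("side","side6",proj("side",g+[0,0,.075])[0],w=70)
snap("top","top6",proj("top",g+[0,0,.075])[0],w=70)
```

```text
0 t 12.84 tcp [ 0.5219 -0.1495  0.2566] rot [-3.141  0.     1.76 ] gap 0.0627 F [ 0.   0.6 -1.3]
45 t 14.08 tcp [ 0.5426 -0.2544  0.1832] rot [ 3.141 -0.784  1.762] gap 0.0632 F [ 0.5 -0.  -1.9]
```

View pics/side6.png

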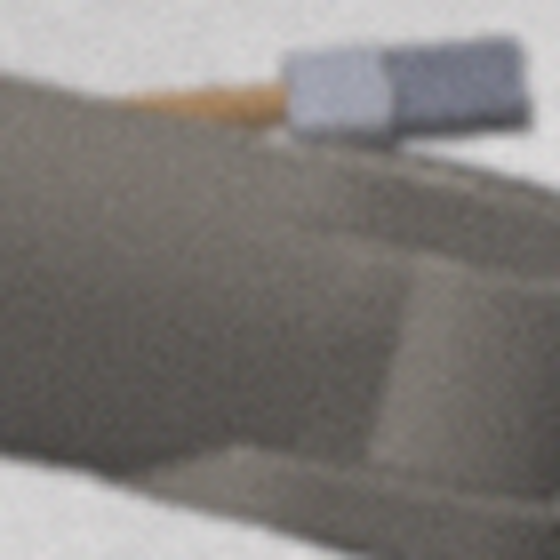

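View pics/top6.png

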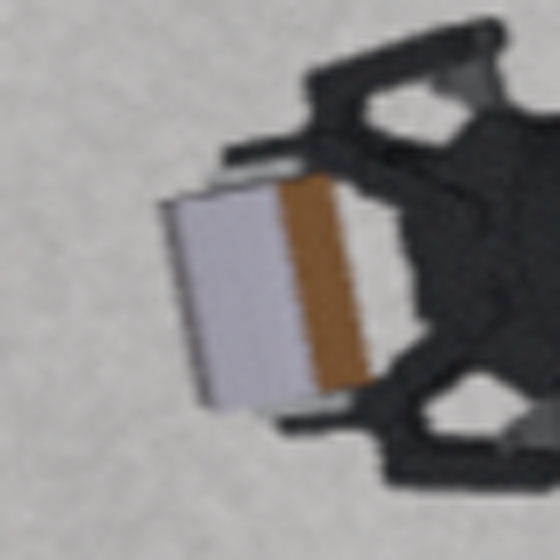

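The top view shows the quarter turn done: mould at left and board at right, closed with no gap. Lowering the pair onto its side.

Run:
```python
from h import *
yaw=.188; g=np.array([.5222,-.150,0]); L=.152; t=np.pi/4
p,o=pose(g+[0,0,.034],yaw,t,L); env.move_linear(p,rate=.12)
p,o=pose(g+[0,0,.020],yaw,t,L); r=env.move_linear(p,rate=.03,until_force=5); st(r)
env.gripper_open(); st("open")
p,o=pose(g+[0,0,.024],yaw,t,L+.10); env.move_linear(p,rate=.15); st("back")
p,o=pose(g+[0,0,.19],yaw,0,L); env.move_ptp(p,o); st("up")
im=snap("side","side7",proj("side",g+[0,0,.024])[0],w=70)
snap("top","top7",proj("top",g+[0,0,.024])[0],w=70)
```

```text
True t 15.06 tcp [ 0.5427 -0.2559  0.1325] rot [ 3.141 -0.786  1.759] gap 0.063 F [-0.5 -1.5  5.3]
open t 15.42 tcp [ 0.5421 -0.2557  0.1313] rot [-3.141 -0.786  1.758] gap 0.0852 F [-0.4 -0.7 -1. ]
back t 16.23 tcp [ 0.5552 -0.3243  0.2016] rot [-3.14  -0.787  1.758] gap 0.0854 F [ 0.5 -0.2 -0. ]
up t 16.98 tcp [ 0.5217 -0.1501  0.3414] rot [-3.14  -0.     1.759] gap 0.0852 F [ 0.4 -0.7  0.4]
```

View pics/side7.png

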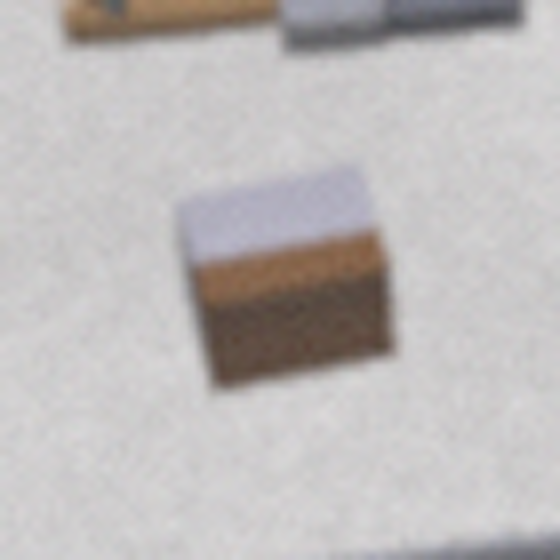

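View pics/top7.png

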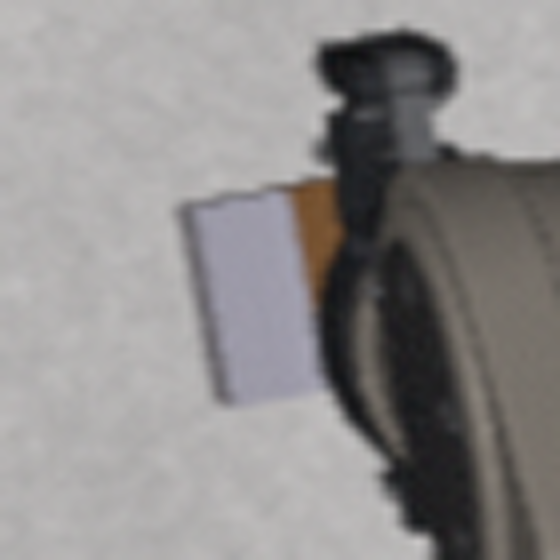

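The pair stands on its side, closed: pale mould side and brown board on top. I'll measure where it is from the top-face corners.

Run:
```python
from h import *
g=np.array([.5222,-.150,.024])
c=proj("side",g)[0]; a=np.array([int(c[0]-35),int(c[1]-35)])
q=(np.array([(182,203),(362,165),(388,272),(207,305),(195,265),(380,235)])+.5)/8-.5+a
P=ray("side",q,.048); print(P.round(4)); print("centre",P[:4].mean(0).round(4),"joint",P[4:].mean(0).round(4), "yaw",[round(float(np.arctan2(*(P[j]-P[i])[[1,0]])),3) for i,j in((0,1),(3,2),(4,5))])
# top
c=proj("top",g)[0]; a=np.array([int(c[0]-35),int(c[1]-35)])
q=(np.array([(190,207),(288,188),(322,392),(232,404)])+.5)/8-.5+a
P=ray("top",q,.048); print("top mould side face",P.round(4),P.mean(0).round(4),"joint",P[1:3].mean(0).round(4),np.arctan2(*(P[1]-P[2])[[1,0]]))
```

```text
[[ 0.4877 -0.1316  0.048 ]
 [ 0.5492 -0.1192  0.048 ]
 [ 0.556  -0.1669  0.048 ]
 [ 0.4958 -0.1764  0.048 ]
 [ 0.4919 -0.159   0.048 ]
 [ 0.554  -0.1507  0.048 ]]
centre [ 0.5222 -0.1485  0.048 ] joint [ 0.523  -0.1549  0.048 ] yaw [0.199, 0.157, 0.134]
top mould side face [[ 0.5481 -0.1151  0.048 ]
 [ 0.5539 -0.1459  0.048 ]
 [ 0.4904 -0.1559  0.048 ]
 [ 0.4868 -0.1277  0.048 ]] [ 0.5198 -0.1361  0.048 ] joint [ 0.5221 -0.1509  0.048 ] 0.15634716395340142
```

Run:
```python
from h import *
yaw=.18; g=np.array([.5222,-.1485,.0245]); t=-np.pi/4; L=.152
p0,o=pose(g,yaw,t,L+.10); p,_=pose(g,yaw,t,L)
env.move_ptp(p0,o); st("pre")
print(env.move_linear(p,rate=.08,until_force=8)); st("at")
snap("top","top8",proj("top",g)[0],w=70)
env.grab(80); st("grab")
p,o=pose(g+[0,0,.055],yaw,t,L); env.move_linear(p,rate=.1); st("lift")
im=snap("side","side8",proj("side",g+[0,0,.055])[0],w=70)
```

```text
pre t 18.14 tcp [0.4907 0.0256 0.2021] rot [-3.139  0.785  1.75 ] gap 0.0853 F [ 0.2 -0.5  0.1]
False
at t 19.54 tcp [ 0.5031 -0.0423  0.1323] rot [3.141 0.785 1.751] gap 0.0851 F [ 0.3 -0.1  0.8]
grab t 19.93 tcp [ 0.5031 -0.0424  0.1324] rot [3.141 0.786 1.751] gap 0.063 F [-1.   2.5  5.5]
lift t 20.62 tcp [ 0.5028 -0.0429  0.1867] rot [-3.141  0.785  1.751] gap 0.0634 F [ 0.4  0.9 -0.7]
```

View pics/top8.png

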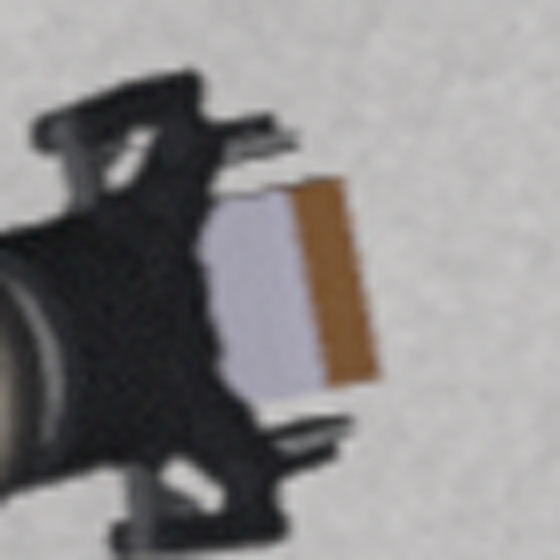

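View pics/side8.png

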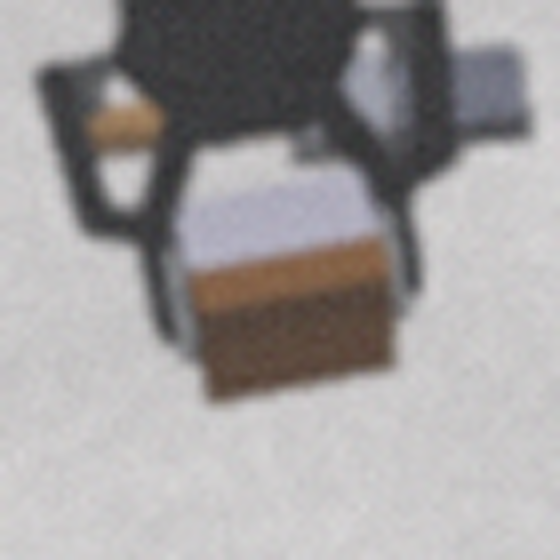

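Both pieces are lifted and still closed. Second quarter turn.

Run:
```python
from h import *
yaw=.18; g=np.array([.5222,-.1485,0]); L=.152
for td,z in ((0,.105),(45,.075)):
    p,o=pose(g+[0,0,z],yaw,np.radians(td),L); env.move_linear(p,o,rate=.12); st(td)
snap("top","top9",proj("top",g+[0,0,.075])[0],w=70)
t=np.pi/4
p,o=pose(g+[0,0,.034],yaw,t,L); env.move_linear(p,rate=.12)
p,o=pose(g+[0,0,.014],yaw,t,L); r=env.move_linear(p,rate=.025,until_force=4); st(r)
snap("top","top10",proj("top",g+[0,0,.03])[0],w=70)
```

```text
0 t 21.89 tcp [ 0.5219 -0.1479  0.2566] rot [-3.141  0.     1.752] gap 0.0633 F [-0.3 -0.4 -2.7]
45 t 23.13 tcp [ 0.5417 -0.2531  0.1833] rot [ 3.14  -0.784  1.753] gap 0.0633 F [-0.   0.1 -1.3]
True t 24.24 tcp [ 0.5415 -0.2545  0.1282] rot [-3.141 -0.786  1.75 ] gap 0.0633 F [-0.  -2.2  4.8]
```

View pics/top9.png

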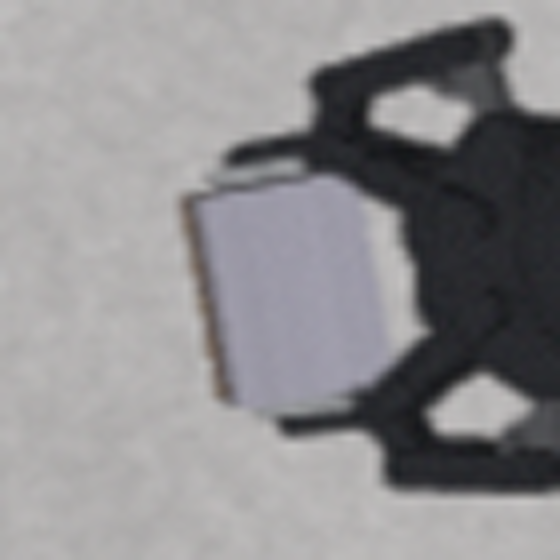

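View pics/top10.png

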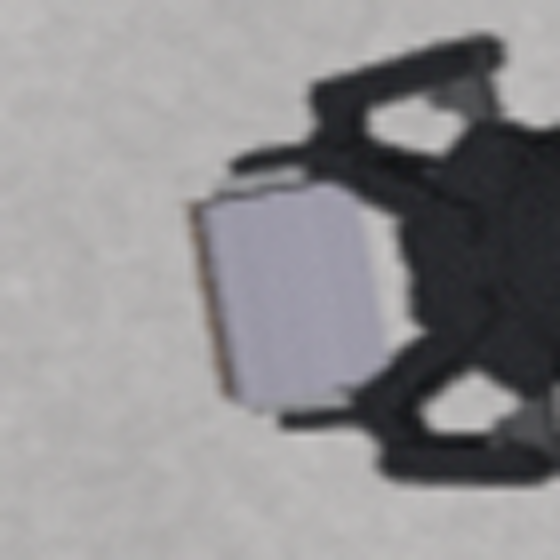

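Contact came at a grasp height of 20.7 mm against the expected 21 mm. The mould floor faces up with the board beneath. Releasing.

Run:
```python
from h import *
yaw=.18; g=np.array([.5222,-.1485,0.021]); L=.152; t=np.pi/4
env.gripper_open(); st("open")
p,o=pose(g,yaw,t,L+.10); env.move_linear(p,rate=.15)
p,o=pose(g+[0,0,.21],yaw-np.pi/2,0,L); env.move_ptp(p,o); st("up")
im=snap("side","side11",proj("side",g+[0,0,.0])[0],w=70)
snap("top","top11",proj("top",g)[0],w=70)
```

```text
open t 24.65 tcp [ 0.5409 -0.2544  0.1273] rot [-3.14  -0.786  1.749] gap 0.0851 F [-0.6  0.6 -0.1]
up t 27.1 tcp [ 0.5221 -0.1487  0.3823] rot [-3.141e+00  1.000e-03  1.810e-01] gap 0.0859 F [ 0.4  0.3 -0.3]
```

View pics/side11.png

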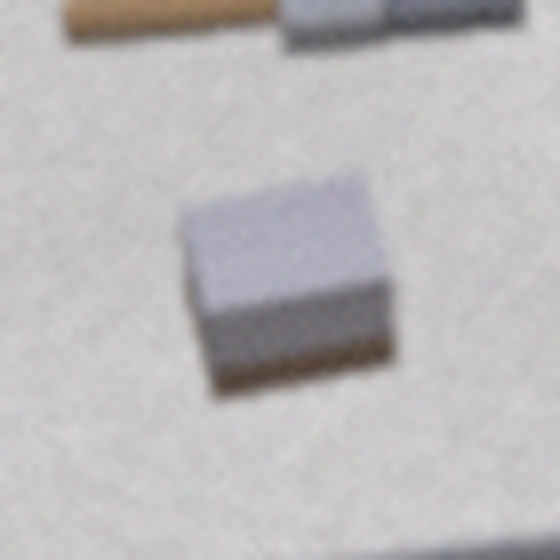

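View pics/top11.png

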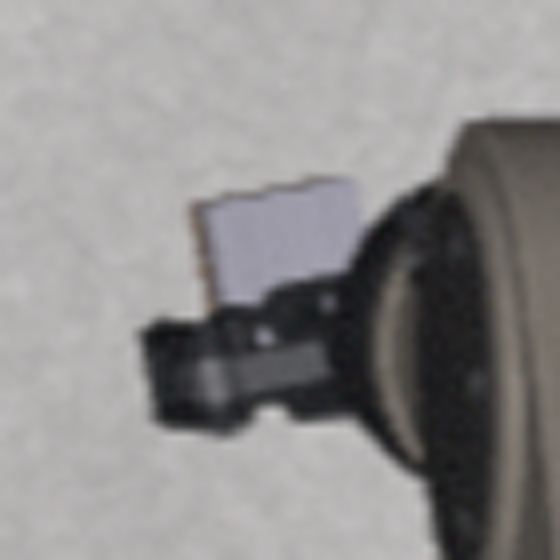

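The pair stands inverted with the mould on the board. Grip the mould's upper part across its 48 mm sides, and lift straight up slowly.

Run:
```python
from h import *
g=np.array([.5222,-.1485,0.021])
c=proj("side",g)[0]; a=np.array([int(c[0]-35),int(c[1]-35)])
q=(np.array([(181,212),(363,170),(390,278),(205,312)])+.5)/8-.5+a
print([np.round(v,4) for v in rectinfo("side",q,.048)])
yaw=.18; m=np.array([.5222,-.148])
p,o=pose([*m,0],yaw-np.pi/2)
env.move_linear([*m,.24],rate=.2)
print(env.move_linear([*m,.196],rate=.08,until_force=6)); st("at")
env.grab(40); st("grab")
env.move_linear([*m,.222],rate=.03); st("l1")
env.move_linear([*m,.30],rate=.1); st("l2")
im=snap("side","side12",proj("side",g)[0],w=70)
```

```text
[array([ 0.5221, -0.1514,  0.048 ]), np.float64(0.0637), np.float64(0.0485), np.float64(0.223)]
False
at t 28.77 tcp [ 0.5223 -0.1479  0.1958] rot [-3.141  0.     0.18 ] gap 0.0854 F [0.9 0.7 0.7]
grab t 29.21 tcp [ 0.5225 -0.148   0.1966] rot [ 3.141e+00 -1.000e-03  1.800e-01] gap 0.0476 F [-1.   0.2  6.4]
l1 t 30.23 tcp [ 0.5221 -0.148   0.2219] rot [-3.141  0.     0.18 ] gap 0.0474 F [ 0.3  0.  -1.2]
l2 t 31.16 tcp [ 0.5219 -0.148   0.2994] rot [-3.141e+00  1.000e-03  1.800e-01] gap 0.0472 F [-0.2  0.9 -1.3]
```

View pics/side12.png

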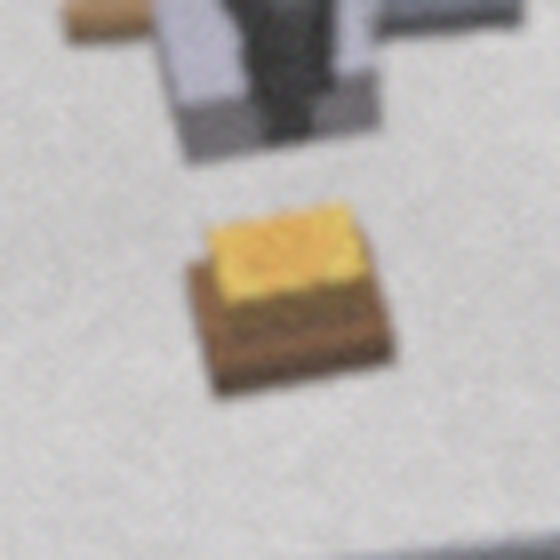

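The bar lies on the panel, and the mould is clear above it. Now to the tray.

Run:
```python
from h import *
T=np.array([.449,-.3575]); p,o=pose([*T,0],.07-np.pi/2)
env.move_linear([*T,.28],o,rate=.15); st("over")
env.move_linear([*T,.192],rate=.12)
r=env.move_linear([*T,.176],rate=.025,until_force=4); st(r)
snap("side","side13",proj("side",[*T,.02])[0],w=70)
env.gripper_open(); st("open")
env.move_linear([*T,.27],rate=.12); st("up")
env.move_ptp([.40,.25,.40],o); st("away")
snap("side","side14",proj("side",[.5,-.25,.02])[0],w=100,f=6)
snap("top","top14",proj("top",[.5,-.25,.02])[0],w=120,f=5)
```

```text
over t 32.84 tcp [ 0.4496 -0.3565  0.2801] rot [-3.141 -0.     0.072] gap 0.0475 F [ 0.2  0.3 -1.3]
True t 34.21 tcp [ 0.4491 -0.3576  0.1814] rot [ 3.141 -0.     0.07 ] gap 0.047 F [-0.7  0.5  5.7]
open t 34.73 tcp [ 0.4486 -0.3574  0.1808] rot [-3.141e+00  1.000e-03  7.000e-02] gap 0.0853 F [-0.3  0.1 -0.2]
up t 35.62 tcp [ 0.4486 -0.3574  0.2694] rot [-3.141e+00  2.000e-03  7.000e-02] gap 0.0851 F [-0.8  0.1 -0. ]
away t 37.84 tcp [0.4006 0.2492 0.3997] rot [3.141 0.    0.068] gap 0.0853 F [-0.3 -0.4 -0.6]
```

View pics/side14_full.png

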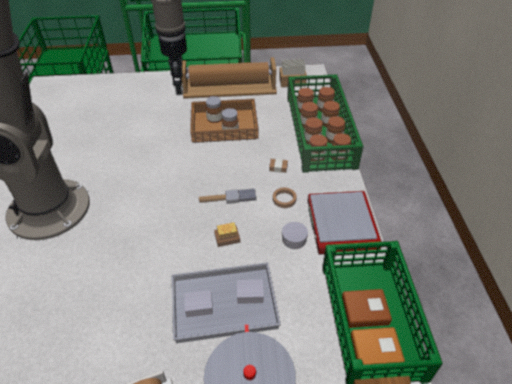

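View pics/top14.png

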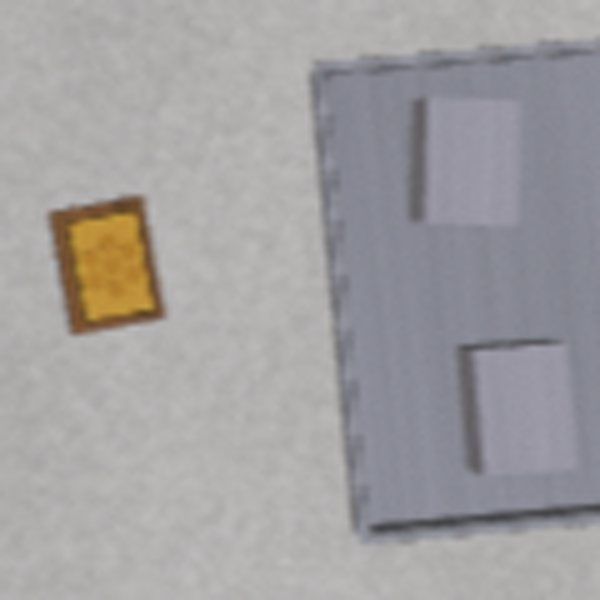

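View pics/side14.png

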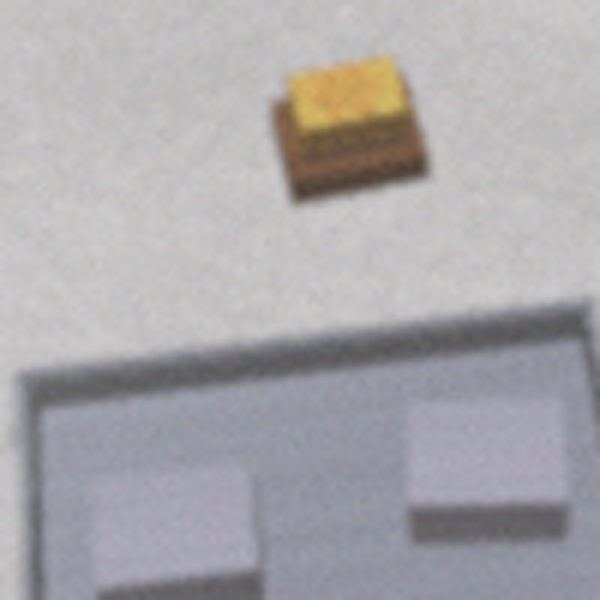

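Both views show the bar flat on the board at (113,265) in the top zoom, the two moulds mouth down in the tray, and the bystanders where they were. One last numeric check, then I'll hand in.

Run:
```python
from h import *
c=proj("top",[.5,-.25,.02])[0]; a=np.array([int(c[0]-60),int(c[1]-60)])
f=lambda q:(np.array(q)+.5)/5-.5+a
B=rectinfo("top",f([(68,220),(140,212),(158,312),(83,322)]),.041); W=rectinfo("top",f([(50,212),(142,197),(165,318),(72,334)]),.018)
M=rectinfo("top",f([(470,347),(566,340),(578,468),(482,474)]),.033)
for v in (B,W,M): print([np.round(x,4) for x in v])
print("bar-board",(B[0]-W[0])[:2].round(4),"mould-tray",(M[0]-[.509,-.353,.033])[:2].round(4))
t0=cv2.imread("pics/top0.png").astype(int);t1=cv2.imread("pics/top14_full.png").astype(int)
for n,(x,y) in dict(brush=(247,236),tape=(252,172),tin=(312,167),wrapped=(199,173),empty=(376,217),jars=(100,242)).items():
    print(n,np.abs(t0-t1)[y-14:y+14,x-14:x+14].mean().round(1))
env.sign_off(); st("done")
```

```text
[array([ 0.5217, -0.1478,  0.041 ]), np.float64(0.0509), np.float64(0.0366), np.float64(0.1688)]
[array([ 0.5216, -0.1487,  0.018 ]), np.float64(0.063), np.float64(0.0481), np.float64(0.1785)]
[array([ 0.4493, -0.3579,  0.033 ]), np.float64(0.0648), np.float64(0.0494), np.float64(0.0746)]
bar-board [0.0001 0.0008] mould-tray [-0.0597 -0.0049]
brush 3.1
tape 3.0
tin 3.1
wrapped 3.2
empty 2.9
jars 2.5
the job is handed in; nothing more can be done
the job is handed in; nothing more can be done
```

The beeswax bar is turned out onto the board, the mould stands mouth down in the tray, and I've handed the job in. That was at about 38 s of the 72 s allowed.

I laid the board on the mould and turned the closed pair over in two quarter turns with a fresh grasp between them. I then lifted the mould straight up and set it down in the free half of the tray.

Last checks, from the final pictures:
- **Bar:** it lies within about 1 mm of the board's middle and looks flat in both views.
- **Mould:** it is about 60 mm towards −x from the tray's middle and 5 mm off in y. It met the tray floor within 0.5 mm of the expected height.
- **Bystanders:** the before and after pictures differ there only at about noise level (around 3 grey levels).
- **Robot:** the gripper is open and clear of everything.

**Disagreements:** the side view read positions up to about 4 mm off the top view in y. I relied mainly on the top view and on contact heights. The force stayed within a few newtons at every reading I took, and no check failed. sign_off gave no verdict, so whether the run passed is not confirmed.

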